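# Release a stuck analyser drawer with its release pin

### The arm

A 6-joint arm with a two-finger parallel gripper is mounted at the origin on a cart in front of the work surface, level with it; the furniture and walls round the work are solid. World frame = base frame: x ahead of the robot, y to its left, z up, the work surface at z = 0. Lengths are in m, angles in rad, forces in N, time in s.
With the tool pointing down it reaches from about 0.4 to 0.825 m from the base axis. Payload 7 kg.
Tool frame: the origin (TCP) lies midway between the tips of the shut fingers; the grasp point (between the pads) lies 19 mm behind it; z points along the fingers, y is the line along which they close (so a half turn about z gives the same grasp; the last joint's range is limited). The gripper opens to 88 mm and grips with 3 to 60 N. Pads are 19 mm wide; open, the fingers measure 130 mm over their backs; the gripper's body (78 mm by 193 mm) begins 47 mm behind the grasp point.
Start: joints at [1.515, 0.359, 0.012, 0, -1.224, -0.288], TCP at [0.228, 0.635, 0.227] pointing down, gripper open.
Joint ranges: [-3.07, 3.07], [-1.43, 2.12], [-1.02, 1.25], [-3.03, 1.67], [-3.05, -0], [-3.03, 3.03]. Speed limits (rad/s): [2.39, 2.39, 3.01, 3.14, 3.14, 3.14].

### API

Orientations are given as [roll, pitch, yaw] about the fixed x, y, z axes, in that order (R = Rz(yaw) Ry(pitch) Rx(roll)).
In Python, from station import arm, grab_frame, camera_params, spot_in gives the robot as it stands.
- The arm moves only by the shell command python3 -m jog 'ROWS' [FORCE]. ROWS is JSON, a list that holds one entry, the list of rows, each a list of 7 numbers: the shift along the tool's x, y, z in mm, then the turn, a rotation vector about the tool's x, y, z in rad, then the finger opening in mm, from 0 to 87.6. In form: [[[x, y, z, wx, wy, wz, fingers], ...]]. A call has 1 to 20 rows; each row is the pose to reach, as a shift and turn from the pose commanded when the call began, along the tool's axes at that moment; what a row does not reach only later rows make up. A row lasts 1/8 s, in which the tool goes at most 62.5 mm and 10.7 degrees, less where a joint would pass 70% of its speed; a pose out of reach is approached as far as the arm can. A call with a gripper value outside its range is refused whole. The fingers move at their own pace and stop on an object; FORCE is the grip in N (left out, the last holds). Time passes only in rows, so rows that repeat a pose let the fingers close. It gives the time, the measured TCP pose, the force, the opening and the grip force at its end, in the units of the state.
- arm.get_state(): the state, without advancing time (a new reading comes with each control period).
- grab_frame(name): name is "scene" or "top" or "wrist"; returns (picture, depth): 420x560x3 uint8, blue, green, red; 420x560 float32, m along the optical axis (not along the pixel's ray), 0 where there is no reading.
- camera_params(name): a dict with "mtx" (3x3 intrinsics, pixels), "R" (3x3) and "t" (3): a world point X has camera coordinates R X + t. Camera axes: x right, y down, z forward; pixel columns grow to the right and rows downward; lengths in m; the calibration is good to about 2 mm. A picture is of the moment at which its call begins: read the wrist's pose just before it. camera_params takes no time and is no camera call; for the wrist camera it gives the pose at the moment of the call.
- arm.job_done(): hands the job in; it is judged then, once.
Trained networks look in the newest picture that a camera, given by its name, has taken for a name from the list of things; names that differ only in an ending like _2 or _b are one class to them, and where a whole thing is asked for, a point or a joint stands for the part that bears it (a point fixed in the world has none). Each returns a list of dicts, best first, with "confidence" (0 to 1); they miss things now and then, are a little off and sometimes report something else, mostly with a low value. They report only what shows in the picture. A call takes as long as a camera call.
- spot_in(query, camera): "uv" ([column, row] in pixels, amid what is visible of it).
The state is a dict: "t": time; "q": joint angles; "qd": joint speeds; "joint_efforts": joint torques, N m; "eef_pos": TCP position; "ee_rot": TCP orientation; "force": force on the tool from outside, world axes, zero at the start; "moment": the same for the moment, N m; "width": finger opening in m; "gripper_force": force on a finger pad.
Only numpy, scipy, OpenCV 4.12 (cv2) and the standard library are available. Lean on these libraries where they do the work, as an engineer would, in place of code of your own. Each camera call takes 0.05 s, during which the arm holds its last target. There are 200 camera calls.

### The job

The drawer of the small white analyser is locked shut. Take the orange-handled release pin out of its grey holder, push it gently down through the blue-ringed hole in the analyser's top until the hidden catch gives way and the drawer springs out (never pressing the pin on the analyser with more than 20 N), then put the pin fully back upright in its holder and let go. Leave the yellow vial, the cream tape and the timer standing near it undisturbed.

Things in the scene. Friction and masses are not known exactly. Their poses are not given: they have to be found in the camera images.
- pin: loose release pin, 40 to 85 g, standing upright in its holder: steel shaft 6 mm in diameter and 62 mm long with a round tip, then a steel collar 24 mm in diameter and 6 mm thick, then an orange square handle 16 x 16 mm, 44 mm long; 112 mm in all. Origin at the very tip; z points along the pin to the handle; x and y are square to the handle's flat sides
- holder_hole (a point): centre of the mouth of the upright hole in the top of the grey holder (fixed block 50 x 50 x 70 mm on a black foot 66 mm square and 6 mm thick). The hole is 11 mm in diameter and 66 mm deep; when the pin is fully in, its collar rests on the holder's top and its tip is 62 mm below this point. z up
- analyser: small white analyser, fixed, 130 x 130 x 88 mm. Origin at the centre of its underside; x points from its front to its back (the drawer comes out along -x), y to its left as seen from the front, z up
- access_hole (a point): centre of the mouth of the access hole in the analyser's top, ringed in blue; 30 mm in front of and 42 mm to the left of the top's centre, 88 mm above the bench. The hole is 8 mm in diameter through a 10 mm thick top, open below. The level pad of the hidden spring catch, 24 mm square, lies centred under it, 26 to 46 mm below this point, differently each time. z up
- drawer_front (a point): centre of the blue front panel of the drawer (83 x 42 mm, 33 mm above the bench), moves with the drawer; axes as those of the analyser
- drawer (a joint): travel of the drawer out of the analyser, m: 0 shut and locked, springs out to 0.028 by itself when the catch is tripped, and stays there. The pad of the catch pushes back with about 2.5 N when first touched by the pin and with 8 to 9 N when it trips, after about 6 mm of travel; 3 mm later, at about 11 N, it meets a hard stop, where the force rises steeply
- vial_3: small pale yellow vial with a white cap, 24 mm in diameter, 50 mm tall, standing loose; origin at the centre of its underside
- tape_roll: roll of cream label tape lying flat and loose, 68 mm in diameter, 19 mm tall; origin at the centre of its underside
- timer: white bench timer lying loose, 55 x 65 x 18 mm; origin at the centre of its underside

How it is judged:
By the outcome, as a careful person would: the job done as asked, in the order asked, and still so for the second after the job is handed in, with the robot touching nothing.
It also fails if it takes over 67 s, if anything falls off the work surface, if the arm or the gripper's body presses on something with over 40 N, if the wrist force passes 120 N, or if a joint passes its speed limit or range.

## Working session

There is one attempt and no reset: what is moved stays moved. The work goes in short steps, Python scripts to look and compute and a shell command to move; the robot and the scene stay as the last step left them, time stands still between calls to the robot, and variables do not carry over. Pictures are saved under pics/ and viewed, at most 10 in all, crops included, and the job is handed in when it is done.

```bash
ls; mkdir -p pics
cat > h.py <<'E'
import numpy as np, cv2
from station import arm, grab_frame, camera_params, spot_in
def world(cam,uv,d,P=None):
    P=P or camera_params(cam)
    c=np.linalg.inv(P["mtx"])@np.array([uv[0],uv[1],1.])*d
    return P["R"].T@(c-P["t"])
def onplane(cam,uv,z,P=None):
    P=P or camera_params(cam)
    r=P["R"].T@(np.linalg.inv(P["mtx"])@np.array([uv[0],uv[1],1.])); o=-P["R"].T@P["t"]
    return o+r*(z-o[2])/r[2]
def proj(cam,X,P=None):
    P=P or camera_params(cam)
    c=P["mtx"]@(P["R"]@np.array(X)+P["t"]); return c[:2]/c[2]
E
python3 - <<'E'
from h import *
s=arm.get_state(); print(s)
for c in ("scene","top"):
    im,d=grab_frame(c); cv2.imwrite(f"pics/{c}0.png",im); np.save(f"pics/{c}0.npy",d)
    for n in ("pin","analyser","holder_hole","access_hole","drawer_front","vial_3","tape_roll","timer"):
        try:
            for r in spot_in(n,c)[:2]:
                u=r["uv"]; dd=d[int(u[1]),int(u[0])]
                print(c,n,np.round(u,1),round(r["confidence"],2),np.round(world(c,u,dd),3))
        except Exception as e: print(c,n,e)
E
```

```text
pics
{'t': 0.0, 'q': array([ 1.51512380e+00,  3.59394146e-01,  1.10316934e-02, -3.68087724e-04,
       -1.22411460e+00, -2.88095456e-01]), 'qd': array([-6.84098386e-05, -3.00214419e-04,  6.93943927e-04,  1.94573570e-04,
        9.74837729e-04, -1.95353560e-03]), 'joint_efforts': array([ 1.10813248e-04, -5.82710302e+01,  2.93079096e+01,  6.99776977e+00,
        7.21077886e-03, -1.57907593e-04]), 'eef_pos': array([0.2273559 , 0.63501337, 0.22560295]), 'ee_rot': array([ 3.13988288e+00, -1.45825557e-04, -3.43893213e-01]), 'force': array([-0.13588951,  0.40070013,  0.14748967]), 'moment': array([ 0.02660931, -0.01905933, -0.02460441]), 'gripper_force': 0.0, 'width': 0.08725358912604007}
scene pin [240.9 260.3] 0.75 [ 0.356 -0.24   0.1  ]
scene pin [247.2 210.4] 0.48 [ 0.483 -0.352  0.053]
scene analyser [214.8 195.9] 0.73 [ 0.523 -0.31   0.087]
scene holder_hole [243.  287.9] 0.97 [ 0.34  -0.228  0.056]
scene access_hole [213.7 199. ] 0.61 [ 0.515 -0.302  0.09 ]
scene drawer_front [244.1 213.3] 0.96 [ 0.483 -0.344  0.05 ]
scene vial_3 [327.9 236.8] 0.7 [ 0.346 -0.429  0.032]
scene vial_3 [331.5 304. ] 0.37 [ 0.241 -0.333  0.018]
scene tape_roll [331.3 297.4] 0.97 [ 0.261 -0.353 -0.   ]
top analyser [270.8 152.4] 0.8 [ 0.536 -0.328  0.087]
top holder_hole [237.2 236.9] 0.96 [ 0.349 -0.252  0.069]
top access_hole [271.5 152.1] 0.64 [ 0.536 -0.33   0.089]
top drawer_front [285.6 176.3] 0.69 [ 0.489 -0.361  0.053]
top tape_roll [276.1 281.8] 0.78 [ 0.251 -0.335 -0.003]
top tape_roll [231.1 229.2] 0.3 [ 0.359 -0.245  0.119]
top timer [318.5 266.6] 0.75 [ 0.283 -0.433  0.017]
```

Run:
```python
import cv2,numpy as np
a=cv2.imread("pics/scene0.png")[150:350,130:410]; b=cv2.imread("pics/top0.png")[90:330,150:390]
a=cv2.resize(a,(400,286),interpolation=cv2.INTER_CUBIC); b=cv2.resize(b,(400,400),interpolation=cv2.INTER_CUBIC)
c=np.zeros((400,800,3),np.uint8); c[:286,:400]=a; c[:,400:]=b; cv2.imwrite("pics/c0.png",c)
```

```text
(no output)
```

View pics/c0.png

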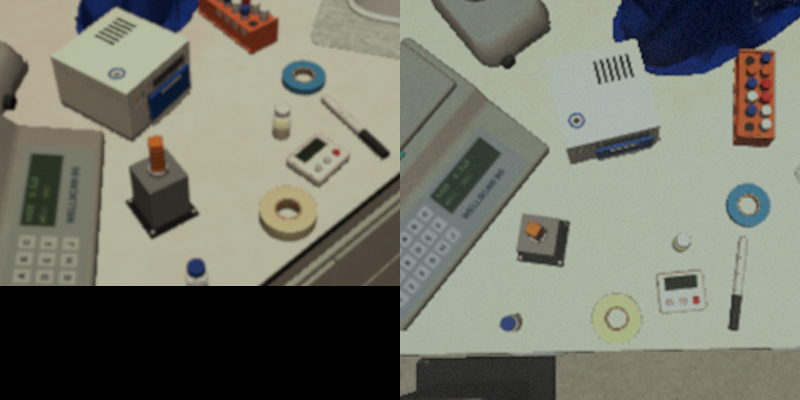

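The crop shows analyser top right (hole at crop 577,121), holder with orange pin (536,231), tape (617,318), vial (682,240) and timer (682,292). A keypad device lies to the left of the holder. Next I check the heights along the route and the geometry.

Run:
```python
from h import *
im=cv2.imread("pics/top0.png"); d=np.load("pics/top0.npy"); P=camera_params("top")
v,u=np.mgrid[:420,:560]; k=np.stack([u,v,np.ones_like(u)],-1)@np.linalg.inv(P["mtx"]).T*d[...,None]
W=(k-P["t"])@P["R"]; ok=d>0
print("cam",-P["R"].T@P["t"])
for x0 in np.arange(.2,.9,.1):
    print(round(x0,1),[ (lambda m: round(float(np.percentile(W[...,2][m],99)),2) if m.any() else None)(ok&(abs(W[...,0]-x0-.05)<.05)&(abs(W[...,1]-y)<.05)) for y in np.arange(-.45,.75,.1)])
hsv=cv2.cvtColor(im,cv2.COLOR_BGR2HSV)
m=(ok&(abs(W[...,0]-.355)<.04)&(abs(W[...,1]+.245)<.04)&(W[...,2]>.105)); print("pintop",m.sum(),W[m].mean(0),W[m].max(0))
m=(ok&(abs(W[...,0]-.345)<.05)&(abs(W[...,1]+.25)<.05)&(abs(W[...,2]-.072)<.012)); print("holdertop",m.sum(),np.median(W[m],0),cv2.minAreaRect(W[m][:,:2].astype(np.float32)))
m=(ok&(abs(W[...,0]-.54)<.12)&(abs(W[...,1]+.33)<.12)&(abs(W[...,2]-.088)<.01)); print("antop",m.sum(),np.median(W[m],0),cv2.minAreaRect(W[m][:,:2].astype(np.float32)))
# blue ring
m=ok&(abs(W[...,0]-.52)<.06)&(abs(W[...,1]+.30)<.05)&(W[...,2]>.08)&(hsv[...,1]>70)&(hsv[...,0]>95)&(hsv[...,0]<130)
print("ring",m.sum(),u[m].mean(),v[m].mean(),onplane("top",(u[m].mean(),v[m].mean()),.088))
```

```text
cam [ 0.24482764 -0.3449914   0.90484736]
0.2 [0.02, 0.02, 0.05, 0.05, 0.04, 0.04, 0.09, 0.09, -0.0, None, None, None]
0.3 [0.05, 0.0, 0.12, 0.04, 0.07, 0.1, 0.1, 0.09, None, None, None, None]
0.4 [0.0, 0.09, 0.09, 0.06, 0.1, 0.1, 0.1, 0.09, None, None, None, None]
0.5 [0.09, 0.09, 0.09, 0.1, 0.1, 0.1, 0.14, 0.14, 0.0, None, None, None]
0.6 [0.35, 0.26, 0.09, 0.1, 0.1, 0.0, 0.15, 0.15, 0.0, None, None, None]
0.7 [0.35, 0.22, 0.06, 0.1, 0.19, 0.19, 0.19, 0.06, 0.09, None, None, None]
0.8 [0.0, 0.13, 0.13, 0.06, 0.19, 0.19, 0.19, 0.19, 0.11, None, None, None]
pintop 68 [ 0.3618128  -0.24243388  0.11756471] [ 0.37171288 -0.2315856   0.1226158 ]
holdertop 442 [ 0.35837211 -0.24469985  0.06924196] ((0.36277732253074646, -0.2417900562286377), (0.05016564205288887, 0.05041923373937607), 81.04946899414062)
antop 3388 [ 0.55387842 -0.33315746  0.08715954] ((0.5727861523628235, -0.36001646518707275), (0.15777821838855743, 0.20061470568180084), 13.30512809753418)
ring 14 255.0 161.78571428571428 [ 0.51399836 -0.29262293  0.088     ]
```

View pics/scene0.png

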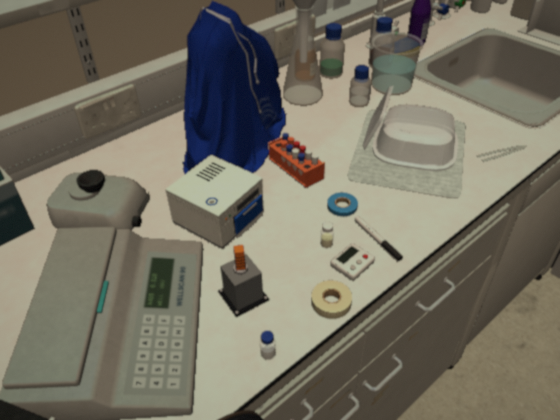

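The view confirms the layout: a keypad device with a lid to the left and a tall blue bag behind and to the right of the analyser.

```bash
python3 - <<'E'
from h import *
from scipy.spatial.transform import Rotation as Ro
s=arm.get_state(); P=camera_params("wrist"); R=Ro.from_euler("xyz",s["ee_rot"]).as_matrix()
o=-P["R"].T@P["t"]; print("cam in tool",R.T@(o-s["eef_pos"])); print("axes in tool",(P["R"]@R).round(3)); print(P["mtx"])
d=np.load("pics/top0.npy");P=camera_params("top");v,u=np.mgrid[:420,:560]
W=(np.stack([u,v,np.ones_like(u)],-1)@np.linalg.inv(P["mtx"]).T*d[...,None]-P["t"])@P["R"]
m=(d>0)&(W[...,2]>.15)&(W[...,1]<-.25); A=W[m]; i=np.argsort(np.hypot(A[:,0]-.514,A[:,1]+.293))[:5]; print(A[i].round(3))
E
python3 -m jog '[[[42,44,-10,0,0,0,87],[85,87,-25,0,0,0,87],[127,131,-40,0,0,0,87],[170,175,-40,0,0,0,87],[212,218,-40,0,0,0,87],[255,262,-40,0,0,0,87],[297,306,-40,0,0,0,87],[340,350,-40,0,0,0,87],[382,393,-40,0,0,0,87],[425,437,-40,0,0,0,87]]]'
```

```text
cam in tool [ 0.07824003  0.0012419  -0.15836314]
axes in tool [[-0.     1.    -0.   ]
 [-0.956 -0.    -0.293]
 [-0.293  0.     0.956]]
[[337.0845667    0.         284.87719288]
 [  0.         337.0845667  207.58626002]
 [  0.           0.           1.        ]]
[[ 0.654 -0.37   0.163]
 [ 0.655 -0.37   0.165]
 [ 0.655 -0.37   0.169]
 [ 0.656 -0.368  0.167]
 [ 0.657 -0.368  0.171]]
t: 2.15
eef_pos: [0.4809, 0.079, 0.2671]
ee_rot: [-3.141, -0.001, -0.343]
force: [0.9, 0.7, 0.6]
width: 0.0866
gripper_force: 0.0
```

```bash
python3 -m jog '[[[-1,57,0,0,0,0,87],[-2,115,0,0,0,0,87],[-2,172,0,0,0,0,87],[-3,229,0,0,0,0,87],[-4,286,5,0,0,0,60],[-4,344,10,0,0,0,50],[-4,344,10,0,0,0,50],[-4,344,10,0,0,0,50]]]'
python3 - <<'E'
from h import *
s=arm.get_state();P=camera_params("wrist"); im,d=grab_frame("wrist"); cv2.imwrite("pics/w1.png",im); np.save("pics/w1.npy",d)
v,u=np.mgrid[:420,:560];W=(np.stack([u,v,np.ones_like(u)],-1)@np.linalg.inv(P["mtx"]).T*d[...,None]-P["t"])@P["R"]
hsv=cv2.cvtColor(im,cv2.COLOR_BGR2HSV)
for n in ("pin","holder_hole","access_hole"):
  for r in spot_in(n,"wrist")[:2]: print(n,r,world("wrist",r["uv"],d[int(r["uv"][1]),int(r["uv"][0])],P).round(4))
m=(d>0)&(hsv[...,1]>120)&(hsv[...,0]<18)&(abs(W[...,2]-.12)<.006)&(np.hypot(W[...,0]-.36,W[...,1]+.243)<.04)
print("pintop",m.sum(),W[m].mean(0),cv2.minAreaRect(W[m][:,:2].astype(np.float32)*1000))
m=(d>0)&(abs(W[...,2]-.088)<.006)&(hsv[...,1]>70)&(hsv[...,0]>95)&(hsv[...,0]<130)&(np.hypot(W[...,0]-.514,W[...,1]+.293)<.04)
print("ring",m.sum(),u[m].min(),u[m].max(),v[m].min(),v[m].max(),cv2.minEnclosingCircle(W[m][:,:2].astype(np.float32)*1000),W[m].mean(0))
m=(d>0)&(abs(W[...,2]-.07)<.006)&(np.hypot(W[...,0]-.36,W[...,1]+.243)<.045)
print("holder",m.sum(),np.median(W[m][:,2]),cv2.minAreaRect(W[m][:,:2].astype(np.float32)*1000))
E
```

```text
t: 3.15
eef_pos: [0.3605, -0.242, 0.2567]
ee_rot: [-3.141, -0.0, -0.345]
force: [1.1, 0.4, -0.0]
width: 0.053
gripper_force: 0.0
pin {'uv': [283.2, 183.1], 'confidence': 0.78} [ 0.3707 -0.2454  0.1192]
holder_hole {'uv': [286.0, 166.5], 'confidence': 0.92} [ 0.3759 -0.2501  0.071 ]
access_hole {'uv': [299.4, 19.1], 'confidence': 0.57} [ 0.4961 -0.3055  0.0874]
pintop 296 [ 0.36412671 -0.24308755  0.1198184 ] ((363.5527648925781, -242.7936248779297), (15.40307331085205, 15.707889556884766), 58.186553955078125)
ring 108 270 294 0 15 ((512.6663818359375, -295.5423583984375), 10.312800407409668) [ 0.50818574 -0.29399052  0.0894537 ]
holder 1771 0.07023000335924456 ((363.22003173828125, -242.2935028076172), (50.236961364746094, 50.51870346069336), 81.15280151367188)
```

View pics/w1.png

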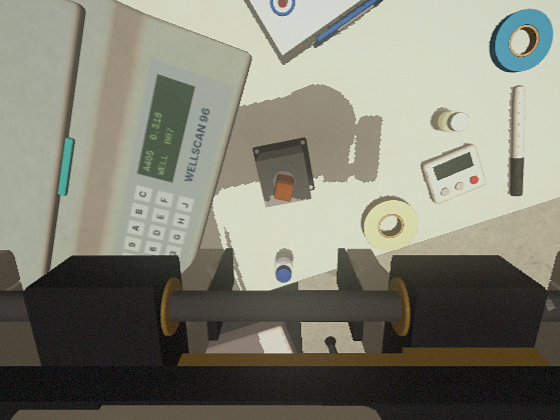

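The wrist picture shows the pin head at (284,186), the ring at the top edge (282,4), and vial, timer and tape at the right, all clear of the gripper. The measured holder centre (0.3632, -0.2423) agrees with the pin's head, and the handle faces are at about -32°.

```bash
python3 -m jog '[[[3,-0.5,50,0,0,0.11,45],[3,-0.5,100,0,0,0.213,45],[3,-0.5,130,0,0,0.213,45],[3,-0.5,155,0,0,0.213,45],[3,-0.5,174,0,0,0.213,45],[3,-0.5,174,0,0,0.213,45],[3,-0.5,174,0,0,0.213,45]]]' 25
python3 - <<'E'
from h import *
im,d=grab_frame("wrist"); cv2.imwrite("pics/w2.png",im)
E
```

```text
t: 4.22
eef_pos: [0.3645, -0.242, 0.0833]
ee_rot: [-3.141, -0.001, -0.555]
force: [0.5, 0.6, 0.0]
width: 0.0448
gripper_force: 0.0
```

View pics/w2.png

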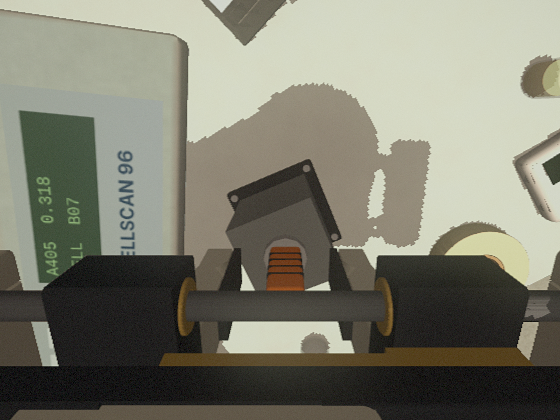

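The picture shows the handle square to and between the fingers (col 285), with the holder beneath and the right finger clear of the tape. I close and lift.

```bash
python3 -m jog '[[[0,0,0,0,0,0,14],[0,0,0,0,0,0,14],[0,0,0,0,0,0,14],[0,0,0,0,0,0,14],[0,0,0,0,0,0,14],[0,0,-5,0,0,0,14],[0,0,-15,0,0,0,14],[0,0,-35,0,0,0,14],[0,0,-65,0,0,0,14],[0,0,-100,0,0,0,14],[0,0,-115,0,0,0,14],[0,0,-115,0,0,0,14]]]' 25
python3 - <<'E'
from h import *
P=camera_params("wrist");im,d=grab_frame("wrist"); cv2.imwrite("pics/w3.png",im); np.save("pics/w3.npy",d)
print(arm.get_state()["eef_pos"], spot_in("access_hole","wrist")[:1])
# where the axis of the pin ought to show: collar and tip
from scipy.spatial.transform import Rotation as Ro
s=arm.get_state();R=Ro.from_euler("xyz",s["ee_rot"]).as_matrix()
for dz in (.013,.075): print(proj("wrist",s["eef_pos"]+R@[0,0,dz],P))
E
```

```text
t: 5.78
eef_pos: [0.3643, -0.2424, 0.1991]
ee_rot: [-3.14, -0.003, -0.557]
force: [-0.3, 0.5, -1.1]
width: 0.0161
gripper_force: 25.0
[ 0.36369564 -0.24219451  0.19797717] [{'uv': [258.2, 16.3], 'confidence': 0.88}]
[282.84512946 253.07119462]
[283.4034459  217.84863887]
```

View pics/w3.png

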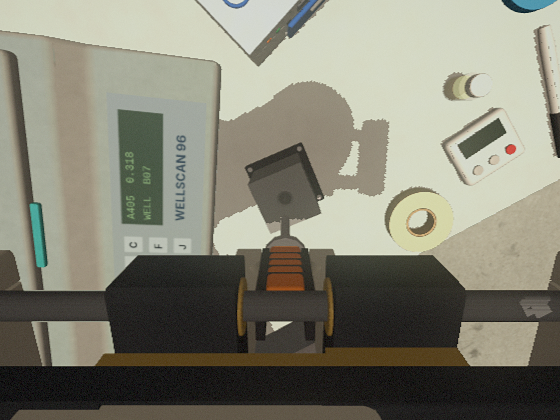

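The pin is held upright, with its tip at about (284,217) and the holder's hole at (285,198). I move over the access hole.

```bash
python3 -m jog '[[[40,-9,0,0,0,0,14],[85,-19,0,0,0,0,14],[125,-28,0,0,0,0,14],[145,-32,0,0,0,0,14],[154,-34.5,5,0,0,0,14],[154,-34.5,12,0,0,0,14],[154,-34.5,12,0,0,0,14],[154,-34.5,12,0,0,0,14]]]'
cat > see.py <<'E'
from h import *
import sys
from scipy.spatial.transform import Rotation as Ro
n=sys.argv[1]
s=arm.get_state();P=camera_params("wrist");im,d=grab_frame("wrist"); cv2.imwrite(f"pics/{n}.png",im); np.save(f"pics/{n}.npy",d)
R=Ro.from_euler("xyz",s["ee_rot"]).as_matrix()
r=spot_in("access_hole","wrist"); print(r[:1])
print("tip expected",proj("wrist",s["eef_pos"]+R@[0,0,.075],P))
hsv=cv2.cvtColor(im,cv2.COLOR_BGR2HSV); v,u=np.mgrid[:420,:560]
m=(hsv[...,1]>70)&(hsv[...,0]>95)&(hsv[...,0]<130)&(np.hypot(u-r[0]["uv"][0],v-r[0]["uv"][1])<40)
pts=np.stack([onplane("wrist",p,.088,P) for p in zip(u[m],v[m])])
c,rad=cv2.minEnclosingCircle(pts[:,:2].astype(np.float32)*1000)
X=np.array([*c,88])/1000; print("ring",m.sum(),c,rad,"in tool mm",(R.T@(X-s["eef_pos"])*1000).round(1),"uv",proj("wrist",X,P))
cu,cv_=map(int,proj("wrist",X,P)); y0=max(cv_-75,0);x0=max(cu-100,0)
cv2.imwrite(f"pics/{n}c.png",cv2.resize(im[y0:y0+150,x0:x0+200],None,fx=4,fy=4,interpolation=cv2.INTER_CUBIC)); print("crop origin",x0,y0)
E
python3 see.py w4
```

```text
t: 6.88
eef_pos: [0.5121, -0.2942, 0.1859]
ee_rot: [-3.141, -0.0, -0.557]
force: [-1.3, -0.1, -0.4]
width: 0.0156
gripper_force: 25.0
[{'uv': [294.4, 131.1], 'confidence': 0.85}]
tip expected [282.84713813 216.89219331]Traceback (most recent call last):
  File "see.py", line 11, in <module>
    pts=np.stack([onplane("wrist",p,.088,P) for p in zip(u[m],v[m])])
    raise ValueError('need at least one array to stack')
ValueError: need at least one array to stack
```

```bash
sed -i 's/^m=.*/e=proj("wrist",[.513,-.294,.088],P)\nm=(hsv[...,1]>60)\&(hsv[...,0]>95)\&(hsv[...,0]<130)\&(np.hypot(u-e[0],v-e[1])<40)/' see.py; python3 see.py w4
```

```text
[{'uv': [298.4, 129.7], 'confidence': 0.97}]
tip expected [282.86605678 216.88770998]
ring 162 (513.561767578125, -295.85888671875) 10.406082153320312 in tool mm [ 1.7  0.8 98.2] uv [284.0067515  205.54696353]
crop origin 184 130
```

View pics/w4c.png

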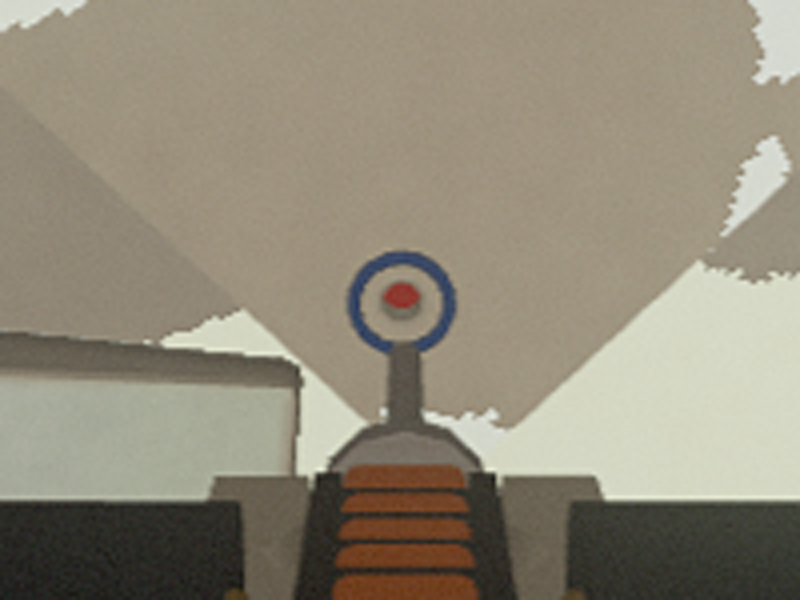

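The crop shows the ring centre at about (402,303), the red catch pad through the hole and the pin tip at (404,345). I close in to 5 mm above the top with a correction of about +3 mm in x, then measure again.

```bash
python3 -m jog '[[[3,-0.6,5,0,0,0,14],[3,-0.6,11,0,0,0,14],[3,-0.6,16,0,0,0,14],[3,-0.6,18,0,0,0,14],[3,-0.6,18,0,0,0,14],[3,-0.6,18,0,0,0,14]]]'
python3 see.py w5
python3 - <<'E'
import cv2
im=cv2.imread("pics/w5.png"); cv2.imwrite("pics/w5d.png",cv2.resize(im[180:240,245:325],None,fx=10,fy=10,interpolation=cv2.INTER_CUBIC))
E
```

```text
t: 7.82
eef_pos: [0.5156, -0.2955, 0.1677]
ee_rot: [-3.142, -0.0, -0.557]
force: [0.5, 0.2, -0.2]
width: 0.0156
gripper_force: 25.0
[{'uv': [296.3, 137.2], 'confidence': 0.83}]
tip expected [282.86710265 216.88911418]
ring 184 (513.5397338867188, -295.7443542480469) 10.50271224975586 in tool mm [-1.6  1.3 79.7] uv [284.6657315  216.94461427]
crop origin 184 141
```

View pics/w5d.png

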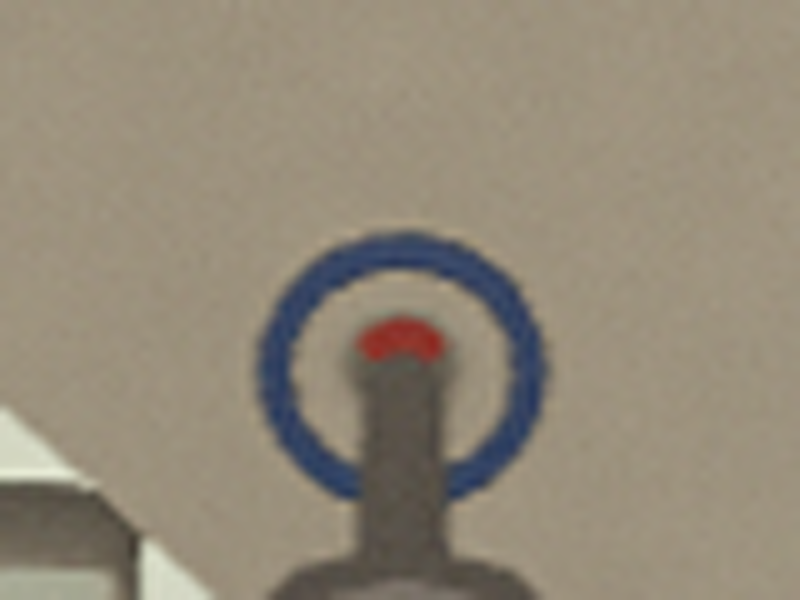

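The ring centre is at (402,370) and the tip end at (402,355), with the red pad just beyond. Allowing for parallax, the tip is about 0.5 mm too far along +x. I correct that and enter gently.

```bash
python3 -m jog '[[[-0.5,0,1,0,0,0,14],[-0.5,0,2.5,0,0,0,14],[-0.5,0,4,0,0,0,14],[-0.5,0,5.5,0,0,0,14],[-0.5,0,7,0,0,0,14],[-0.5,0,7,0,0,0,14]]]'
```

```text
t: 8.68
eef_pos: [0.5149, -0.2952, 0.1604]
ee_rot: [3.142, 0.0, -0.557]
force: [0.8, -0.9, -1.4]
width: 0.0159
gripper_force: 25.0
```

```bash
python3 -m jog '[[[0,0,1.5,0,0,0,14],[0,0,3,0,0,0,14],[0,0,4.5,0,0,0,14],[0,0,6,0,0,0,14],[0,0,6,0,0,0,14]]]'; python3 -m jog '[[[0,0,2,0,0,0,14],[0,0,4,0,0,0,14],[0,0,6,0,0,0,14],[0,0,8,0,0,0,14],[0,0,10,0,0,0,14],[0,0,12,0,0,0,14],[0,0,12,0,0,0,14]]]'
```

```text
t: 9.3
eef_pos: [0.515, -0.2952, 0.1544]
ee_rot: [3.142, 0.0, -0.557]
force: [0.3, -0.8, -1.1]
width: 0.0157
gripper_force: 25.0
t: 10.18
eef_pos: [0.5149, -0.2952, 0.1423]
ee_rot: [3.141, 0.0, -0.557]
force: [-0.6, 0.2, -1.5]
width: 0.0157
gripper_force: 25.0
```

```bash
python3 -m jog '[[[0,0,1.5,0,0,0,14],[0,0,3,0,0,0,14],[0,0,4.5,0,0,0,14],[0,0,6,0,0,0,14],[0,0,6,0,0,0,14]]]'|grep -E "force:|pos"; python3 -c "
from h import *
print(arm.get_state()['force'])"
```

```text
eef_pos: [0.515, -0.2952, 0.1364]
force: [-0.2, -0.0, -0.7]
gripper_force: 25.0
[-0.18056774 -0.01995219 -0.71913698]
```

```bash
python3 -m jog '[[[0,0,1,0,0,0,14],[0,0,2,0,0,0,14],[0,0,3,0,0,0,14],[0,0,3,0,0,0,14]]]'|grep -E "force:|pos"
```

```text
eef_pos: [0.515, -0.2952, 0.1334]
force: [0.9, -0.3, 0.2]
gripper_force: 25.0
```

Tip about 30 mm deep, with no contact yet. I continue in 2–3 mm steps.

```bash
python3 -m jog '[[[0,0,1,0,0,0,14],[0,0,2,0,0,0,14],[0,0,3,0,0,0,14],[0,0,3,0,0,0,14]]]'|grep -E "^force:|pos"
```

```text
eef_pos: [0.515, -0.2951, 0.1304]
force: [-0.2, 0.0, -0.5]
```

```bash
python3 -m jog '[[[0,0,1,0,0,0,14],[0,0,2,0,0,0,14],[0,0,2.5,0,0,0,14],[0,0,2.5,0,0,0,14]]]'|grep -E "^force:|pos"
```

```text
eef_pos: [0.515, -0.2952, 0.128]
force: [-1.3, -0.2, -0.6]
```

```bash
python3 -m jog '[[[0,0,1,0,0,0,14],[0,0,2,0,0,0,14],[0,0,2.5,0,0,0,14],[0,0,2.5,0,0,0,14]]]'|grep -E "^force:|pos"
```

```text
eef_pos: [0.515, -0.2952, 0.1255]
force: [-0.3, -1.0, -1.4]
```

```bash
python3 -m jog '[[[0,0,1,0,0,0,14],[0,0,2,0,0,0,14],[0,0,2.5,0,0,0,14],[0,0,2.5,0,0,0,14]]]'|grep -E "^force:|pos"
```

```text
eef_pos: [0.515, -0.2952, 0.123]
force: [0.1, 0.6, -0.7]
```

```bash
python3 -m jog '[[[0,0,1,0,0,0,14],[0,0,2,0,0,0,14],[0,0,2.5,0,0,0,14],[0,0,2.5,0,0,0,14]]]'|grep -E "^force:|pos"
```

```text
eef_pos: [0.515, -0.2951, 0.1205]
force: [-0.2, 0.4, -0.7]
```

```bash
python3 -m jog '[[[0,0,1,0,0,0,14],[0,0,2,0,0,0,14],[0,0,2.5,0,0,0,14],[0,0,2.5,0,0,0,14]]]'|grep -E "^force:|pos"
```

```text
eef_pos: [0.515, -0.2952, 0.118]
force: [-0.0, 0.2, 0.8]
```

```bash
python3 -m jog '[[[0,0,1,0,0,0,14],[0,0,2,0,0,0,14],[0,0,2,0,0,0,14]]]'|grep -E "^force:|pos"
```

```text
eef_pos: [0.5152, -0.2952, 0.1164]
force: [-1.5, 0.3, 3.2]
```

```bash
python3 -m jog '[[[0,0,1,0,0,0,14],[0,0,2,0,0,0,14],[0,0,2,0,0,0,14]]]'|grep -E "^force:|pos"
```

```text
eef_pos: [0.5152, -0.2952, 0.1145]
force: [-1.4, 1.0, 5.2]
```

```bash
python3 -m jog '[[[0,0,0.7,0,0,0,14],[0,0,1.4,0,0,0,14],[0,0,1.4,0,0,0,14]]]'|grep -E "^force:|pos"; python3 -c "
from h import *
im,d=grab_frame('top');cv2.imwrite('pics/t1.png',im);print(spot_in('drawer_front','top')[:1])"
```

```text
eef_pos: [0.5152, -0.2953, 0.1133]
force: [-2.5, 1.7, 7.2]
[{'uv': [292.1, 175.0], 'confidence': 0.54}]
```

```bash
python3 -m jog '[[[0,0,0.6,0,0,0,14],[0,0,1.2,0,0,0,14],[0,0,1.2,0,0,0,14]]]'|grep -E "^force:|pos"; python3 -c "
from h import *
im,d=grab_frame('scene');cv2.imwrite('pics/s2.png',im)
print(spot_in('drawer_front','scene')[:1])
a=cv2.imread('pics/scene0.png')[160:260,160:290]; b=im[160:260,160:290]
cv2.imwrite('pics/cmp.png',cv2.resize(np.hstack([a,b]),None,fx=3,fy=3))"
```

```text
eef_pos: [0.5152, -0.2953, 0.1122]
force: [-2.4, 2.2, 7.3]
[{'uv': [245.9, 212.0], 'confidence': 0.69}]
```

View pics/cmp.png

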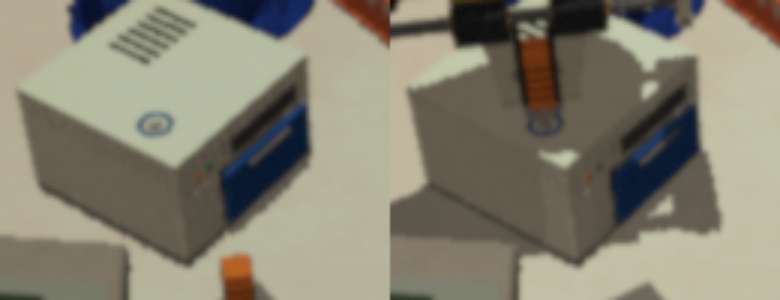

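The drawer is still shut in the right half, with the blue panel unmoved. The reading is 7.3 N, so I press in 0.8 mm steps.

```bash
python3 -m jog '[[[0,0,0.4,0,0,0,14],[0,0,0.8,0,0,0,14],[0,0,0.8,0,0,0,14]]]'|grep -E "^force:|pos"
cat > dr.py <<'E'
from h import *
im,d=grab_frame('scene'); a=cv2.imread('pics/scene0.png'); cv2.imwrite('pics/s_last.png',im)
f=lambda i:(lambda h,s:((h[...,0]>95)&(h[...,0]<130)&(h[...,1]>100)))(cv2.cvtColor(i,cv2.COLOR_BGR2HSV)[185:260,225:275],0)
for i in (a,im): m=f(i); ys,xs=np.nonzero(m); print(m.sum(),xs.mean()+225,ys.mean()+185)
E
python3 dr.py
```

```text
eef_pos: [0.5152, -0.2953, 0.1115]
force: [-1.9, 2.1, 7.2]
434 247.6451612903226 214.25115207373273
427 247.62060889929742 214.55737704918033
```

```bash
python3 -m jog '[[[0,0,0.4,0,0,0,14],[0,0,0.8,0,0,0,14],[0,0,0.8,0,0,0,14]]]'|grep -E "force:|pos"; python3 dr.py
```

```text
eef_pos: [0.5152, -0.2953, 0.1107]
force: [-2.1, 2.2, 8.9]
gripper_force: 25.0
434 247.6451612903226 214.25115207373273
417 247.78657074340526 214.53237410071944
```

```bash
python3 -m jog '[[[0,0,0.3,0,0,0,14],[0,0,0.6,0,0,0,14],[0,0,0.6,0,0,0,14]]]'|grep -E "force:|pos"; python3 dr.py
```

```text
eef_pos: [0.5152, -0.2952, 0.1099]
force: [-1.7, 2.0, 7.1]
gripper_force: 25.0
434 247.6451612903226 214.25115207373273
416 259.1442307692308 219.9375
```

The blue panel has moved (centroid shifted by 12 px), so the drawer has sprung out. I withdraw straight up, then go over the holder.

```bash
python3 -m jog '[[[0,0,-4,0,0,0,14],[0,0,-12,0,0,0,14],[0,0,-24,0,0,0,14],[0,0,-40,0,0,0,14],[0,0,-60,0,0,0,14],[0,0,-80,0,0,0,14],[0,0,-90,0,0,0,14],[-35,8,-90,0,0,0,14],[-80,18,-90,0,0,0,14],[-125,28,-90,0,0,0,14],[-148,33,-90,0,0,0,14],[-155.5,34.5,-85,0,0,0,14],[-155.5,34.5,-76,0,0,0,14],[-155.5,34.5,-68,0,0,0,14],[-155.5,34.5,-60,0,0,0,14],[-155.5,34.5,-60,0,0,0,14],[-155.5,34.5,-60,0,0,0,14]]]'
python3 dr.py
python3 - <<'E'
from h import *
im,d=grab_frame("wrist"); cv2.imwrite("pics/w6.png",im)
a=cv2.resize(im[150:250,235:335],(400,400),interpolation=cv2.INTER_CUBIC); b=cv2.resize(cv2.imread("pics/s_last.png")[160:260,160:260],(400,400))
cv2.imwrite("pics/w6c.png",np.hstack([a,b]))
E
```

```text
t: 19.4
eef_pos: [0.365, -0.2424, 0.1692]
ee_rot: [3.141, 0.0, -0.557]
force: [0.3, 0.0, -0.2]
width: 0.0161
gripper_force: 25.0
434 247.6451612903226 214.25115207373273
349 260.50716332378227 219.54154727793696
```

View pics/w6c.png

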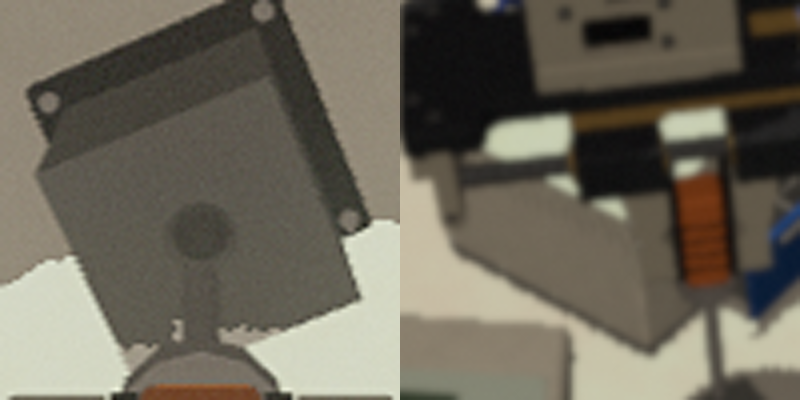

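The tip at (201,265) and the hole at (202,231) fit what parallax predicts for an on-axis pin. I lower it into the holder.

```bash
python3 -m jog '[[[0,0,8,0,0,0,14],[0,0,16,0,0,0,14],[0,0,21,0,0,0,14],[0,0,24,0,0,0,14],[0,0,27,0,0,0,14],[0,0,30,0,0,0,14],[0,0,30,0,0,0,14]]]'|grep -E "^force:|pos"
```

```text
eef_pos: [0.3647, -0.2423, 0.1391]
force: [-0.3, 0.6, -1.6]
```

```bash
python3 -m jog '[[[0,0,4,0,0,0,14],[0,0,8,0,0,0,14],[0,0,12,0,0,0,14],[0,0,16,0,0,0,14],[0,0,16,0,0,0,14]]]'|grep -E "^force:|pos"
```

```text
eef_pos: [0.3646, -0.2423, 0.1229]
force: [-0.5, 0.8, -0.0]
```

```bash
python3 -m jog '[[[0,0,5,0,0,0,14],[0,0,10,0,0,0,14],[0,0,15,0,0,0,14],[0,0,20,0,0,0,14],[0,0,25,0,0,0,14],[0,0,30,0,0,0,14],[0,0,33,0,0,0,14],[0,0,36,0,0,0,14],[0,0,36,0,0,0,14]]]'|grep -E "^force:|pos"
```

```text
eef_pos: [0.3647, -0.2423, 0.0871]
force: [-0.6, -1.2, -1.3]
```

```bash
python3 -m jog '[[[0,0,1,0,0,0,14],[0,0,2,0,0,0,14],[0,0,2.5,0,0,0,14],[0,0,2.5,0,0,0,14]]]'|grep -E "^force:|pos"
```

```text
eef_pos: [0.3648, -0.2423, 0.0848]
force: [0.4, 0.4, -0.9]
```

```bash
python3 -m jog '[[[0,0,0.7,0,0,0,14],[0,0,1.4,0,0,0,14],[0,0,1.4,0,0,0,14]]]'|grep -E "^force:|pos"; python3 -m jog '[[[0,0,0.5,0,0,0,14],[0,0,0.5,0,0,0,14]]]'|grep -E "^force:|pos"
```

```text
eef_pos: [0.3647, -0.2423, 0.0833]
force: [-0.1, -0.4, -1.3]
eef_pos: [0.3648, -0.2423, 0.0828]
force: [-0.1, -0.2, 0.2]
```

Near contact, as expected (TCP height at the grasp was 0.083). I open to 45 mm, which stays clear of the neighbours as before, and rise straight up.

```bash
python3 -m jog '[[[0,0,0,0,0,0,20],[0,0,0,0,0,0,30],[0,0,0,0,0,0,45],[0,0,0,0,0,0,45],[0,0,0,0,0,0,45],[0,0,0,0,0,0,45],[0,0,-10,0,0,0,45],[0,0,-30,0,0,0,45],[0,0,-60,0,0,0,45],[0,0,-100,0,0,0,45],[0,0,-140,0,0,0,45],[0,0,-170,0,0,0,45],[0,0,-170,0,0,0,45],[0,0,-170,0,0,0,45]]]'
python3 - <<'E'
from h import *
P=camera_params("wrist");im,d=grab_frame("wrist"); cv2.imwrite("pics/w7.png",im)
v,u=np.mgrid[:420,:560];W=(np.stack([u,v,np.ones_like(u)],-1)@np.linalg.inv(P["mtx"]).T*d[...,None]-P["t"])@P["R"]
h=cv2.cvtColor(im,cv2.COLOR_BGR2HSV); m=(d>0)&(h[...,1]>120)&(h[...,0]<18)&(abs(W[...,2]-.12)<.01)&(np.hypot(W[...,0]-.36,W[...,1]+.243)<.04)
z=W[m][:,2]; t=m.copy(); t[m]=z>np.percentile(z,60)-.003; print("pin top z",np.median(z),W[t].mean(0))
s,_=grab_frame("scene"); cv2.imwrite("pics/s7.png",s)
cv2.imwrite("pics/f.png",np.hstack([cv2.resize(im,(400,300)),cv2.resize(s[150:345,150:410],(400,300))]))
E
python3 dr.py
```

```text
t: 25.0
eef_pos: [0.3644, -0.2421, 0.2528]
ee_rot: [-3.141, 0.0, -0.557]
force: [-0.7, 0.3, -0.9]
width: 0.045
gripper_force: 0.0
pin top z 0.1199894289103875 [ 0.36435231 -0.243819    0.12000565]
434 247.6451612903226 214.25115207373273
401 258.99750623441395 220.09476309226932
```

View pics/f.png

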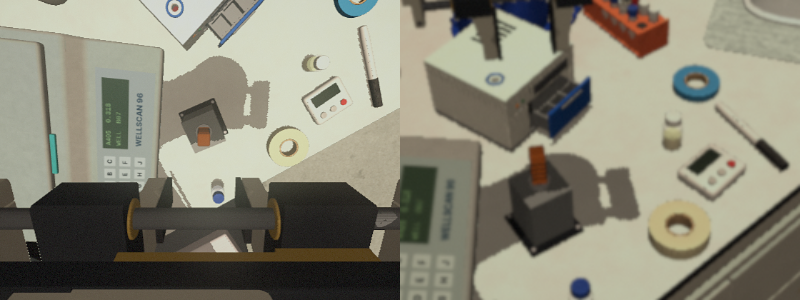

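The drawer is out (right half, about (560,105)). The pin stands in its holder with its top at z = 0.120, fully seated, and the vial, timer and tape are where they were. The gripper is clear, so I hand in.

```bash
python3 -c "
from station import arm
print(arm.job_done())"
```

```text
the job is handed in; nothing more can be done
None
```

The job is handed in at about 25 s on the robot's clock: the drawer sprang out at a press that read about 9 N at the wrist, the pin is fully back upright in its holder and released, and in the final pictures the vial, tape and timer stand where they were.

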